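# Put the microscope parts away after class

### The job

Put the loose microscope parts away: the two silver objectives into the blue tray and the two black eyepieces into the yellow tray, each in a bay of its own, and the amber sample jar into the bay of the grey stand. Stand each one upright, flat on the floor of its bay; set them down gently, do not drop or knock over any of them, and leave the petri dish and the wooden slide box where they are.

Things in the scene. Friction and masses are not known exactly. Their poses are not given: they have to be found in the camera images.
- objective_red_center (a point): Microscope objective: silver metal barrel 30 in diameter and 60 tall, straight for its lower 42 with a red band and red shoulder at the upper end of that, then a silver nose 18 in diameter; about 110 g. The point is on its axis, half-way up, 30 above its foot; z is its axis, up while it stands. It starts standing on the bench; put away it stands the same way up. (Sizes in mm.)
- objective_green_center (a point): Microscope objective, the same silver barrel (60 tall, 30 in diameter for its lower 42, then a nose 18 in diameter) with a green band and shoulder; about 110 g. The point is on its axis, half-way up, 30 above its foot; z is its axis, up while it stands. It starts standing on the bench; put away it stands the same way up. (Sizes in mm.)
- eyepiece_white_center (a point): Microscope eyepiece, 60 tall: black body 34 in diameter for the lower 42, with a white band and shoulder at its upper end, and above it a black tube 23 in diameter; about 90 g. The point is on its axis, half-way up, 30 above its foot; z is its axis, up while it stands. It starts standing on the bench; put away it stands the same way up. (Sizes in mm.)
- eyepiece_orange_center (a point): Microscope eyepiece, the same black body (34 in diameter for the lower 42 of its 60 height, then a black tube 23 in diameter) with an orange band and shoulder; about 90 g. The point is on its axis, half-way up, 30 above its foot; z is its axis, up while it stands. It starts standing on the bench; put away it stands the same way up. (Sizes in mm.)
- sample_jar_center (a point): Amber glass sample jar with a paper label and a white cap, 60 tall: 38 in diameter for its lower 44, the cap 35 in diameter; about 100 g. The point is on its axis, half-way up, 30 above its foot; z is its axis, up while it stands. It starts standing on the bench; put away it stands the same way up. (Sizes in mm.)
- blue_tray: Blue plastic tray for objectives, fixed, 136 long (its y) by 68 wide (its x), with two square bays 58 x 58 side by side, their centres at y = +34 and y = -34 (x = 0), split by a wall 10 thick. Origin at the centre of its underside; z up; bay floors 4 above the bench, walls 5 thick with their tops 10 above the bench. (Sizes in mm.)
- yellow_tray: Yellow plastic tray for eyepieces, fixed, 136 long (its y) by 68 wide (its x), with two square bays 58 x 58 side by side, their centres at y = +34 and y = -34 (x = 0), split by a wall 10 thick. Origin at the centre of its underside; z up; bay floors 4 above the bench, walls 5 thick with their tops 10 above the bench. (Sizes in mm.)
- grey_stand: Grey plastic stand for the sample jar, fixed, 68 x 68, with one square bay 58 x 58, centred on the origin. Origin at the centre of its underside; z up; bay floors 4 above the bench, walls 5 thick with their tops 10 above the bench. (Sizes in mm.)
- petri_dish: Closed glass petri dish with a greenish top, loose, 91 in diameter and 15 tall, standing among the parts; a bystander, not to be shifted. Origin at the centre of its underside, z up. (Sizes in mm.)
- slide_box: Shut wooden slide box, loose, 85 (its x) by 100 (its y) by 34 tall, lying beyond the trays; a bystander, not to be shifted. Origin at the centre of its underside, z up. (Sizes in mm.)
Not all that is in view belongs to the job. Leave any turquoise look-alike of the part that bears objective_red_center alone.

How it is judged:
At the end, for the whole second after the job is handed in: Objectives in the blue tray, eyepieces in the yellow tray, one per bay, the jar in the grey stand: each centre within 16 mm of the bay centre along tray x and y, foot on the bay floor (height within 4 mm), upright within 0.12 rad, released and at rest ((((x of objective_red_center in the frame of blue_tray between -0.016 and 0.016 m and y of objective_red_center in the frame of blue_tray between 0.018 and 0.05 m and z of objective_red_center in the frame of blue_tray between 0.03 and 0.038 m) and (x of objective_green_center in the frame of blue_tray between -0.016 and 0.016 m and y of objective_green_center in the frame of blue_tray between -0.05 and -0.018 m and z of objective_green_center in the frame of blue_tray between 0.03 and 0.038 m)) or ((x of objective_red_center in the frame of blue_tray between -0.016 and 0.016 m and y of objective_red_center in the frame of blue_tray between -0.05 and -0.018 m and z of objective_red_center in the frame of blue_tray between 0.03 and 0.038 m) and (x of objective_green_center in the frame of blue_tray between -0.016 and 0.016 m and y of objective_green_center in the frame of blue_tray between 0.018 and 0.05 m and z of objective_green_center in the frame of blue_tray between 0.03 and 0.038 m))) and (((x of eyepiece_white_center in the frame of yellow_tray between -0.016 and 0.016 m and y of eyepiece_white_center in the frame of yellow_tray between 0.018 and 0.05 m and z of eyepiece_white_center in the frame of yellow_tray between 0.03 and 0.038 m) and (x of eyepiece_orange_center in the frame of yellow_tray between -0.016 and 0.016 m and y of eyepiece_orange_center in the frame of yellow_tray between -0.05 and -0.018 m and z of eyepiece_orange_center in the frame of yellow_tray between 0.03 and 0.038 m)) or ((x of eyepiece_white_center in the frame of yellow_tray between -0.016 and 0.016 m and y of eyepiece_white_center in the frame of yellow_tray between -0.05 and -0.018 m and z of eyepiece_white_center in the frame of yellow_tray between 0.03 and 0.038 m) and (x of eyepiece_orange_center in the frame of yellow_tray between -0.016 and 0.016 m and y of eyepiece_orange_center in the frame of yellow_tray between 0.018 and 0.05 m and z of eyepiece_orange_center in the frame of yellow_tray between 0.03 and 0.038 m))) and x of sample_jar_center in the frame of grey_stand between -0.016 and 0.016 m and y of sample_jar_center in the frame of grey_stand between -0.016 and 0.016 m and z of sample_jar_center in the frame of grey_stand between 0.03 and 0.038 m and angle between each of objective_red_center, objective_green_center, eyepiece_white_center, eyepiece_orange_center, sample_jar_center's own z axis and vertical below 0.12 rad and linear speed of each of objective_red, objective_green, eyepiece_white, eyepiece_orange, sample_jar below 0.02 m/s and angular speed of each of objective_red, objective_green, eyepiece_white, eyepiece_orange, sample_jar below 0.2 rad/s and contact force between each of objective_red, objective_green, eyepiece_white, eyepiece_orange, sample_jar and the fingers below 0.05 N); the robot touches nothing.
It fails at once if the petri dish is shifted by more than 15 mm (distance of petri_dish from where it was at the start of the episode above 0.015 m).
It fails at once if the slide box is shifted by more than 15 mm (distance of slide_box from where it was at the start of the episode above 0.015 m).
It fails at once if a part or the jar is dropped or thrown (moves faster than 0.6 m/s with no finger on it) ((linear speed of objective_red above 0.6 m/s and contact force between objective_red and the fingers below 0.01 N) or (linear speed of objective_green above 0.6 m/s and contact force between objective_green and the fingers below 0.01 N) or (linear speed of eyepiece_white above 0.6 m/s and contact force between eyepiece_white and the fingers below 0.01 N) or (linear speed of eyepiece_orange above 0.6 m/s and contact force between eyepiece_orange and the fingers below 0.01 N) or (linear speed of sample_jar above 0.6 m/s and contact force between sample_jar and the fingers below 0.01 N)).
It fails at once if a part or the jar is knocked over (tilts by more than 0.8 rad) (angle between any of objective_red_center, objective_green_center, eyepiece_white_center, eyepiece_orange_center, sample_jar_center's own z axis and vertical above 0.8 rad).
It also fails if it takes over 120 s, if anything falls off the work surface, if the arm or the gripper's body presses on something with over 40 N, if the wrist force passes 120 N, or if a joint passes its speed limit or range.

### The arm

A 6-joint arm with a two-finger parallel gripper is mounted at the origin on the work surface. World frame = base frame: x ahead of the robot, y to its left, z up, the work surface at z = 0. Lengths are in m, angles in rad, forces in N, time in s.
With the tool pointing down it reaches from about 0.35 to 1 m from the base axis. Payload 7.1 kg.
Tool frame: the origin (TCP) lies at the very end of the fingers, on their centre line; the grasp point (between the pads) lies 19 mm behind it; z points along the fingers, y is the direction in which the jaws open and shut (so a half turn about z gives the same grasp; the last joint's range is limited). The gripper opens to 85 mm and grips with 20 to 120 N. Pads are 22 mm wide; open, the fingers measure 114 mm over their backs; the gripper's body (76 mm by 85 mm) begins 54 mm behind the grasp point. The pads swing forward as they close: fully open they stand 13 mm farther back than shut.
Start: joints at [-1.197, 0.423, 1.63, -0, 1.089, -0.019], TCP at [0.239, -0.577, 0.231] pointing down, gripper open.
Joint ranges: [-3, 3], [-0.9, 2.11], [0.09, 2.58], [-1.31, 4.45], [0.11, 2.69], [-2.54, 2.54]. Speed limits (rad/s): [2.39, 2.39, 3.01, 3.14, 3.14, 3.14].

### API

Orientations are given as a 3x3 rotation matrix whose columns are the frame's x, y, z axes.
In Python, from cell import get_state, camera, finish_job, boxes_of gives the robot as it stands. The module is installed in compiled form; this text tells all that it offers.
- The arm moves only by the shell command python3 -m creep 'ROWS' [FORCE]. ROWS is JSON, a list that holds one entry, the list of rows, each a list of 7 numbers: the opening, from -1 (shut) to 1 (fully open), then the shift along the tool's x, y, z in mm, then the turn, a rotation vector about the tool's x, y, z in degrees. In form: [[[claw, tx, ty, tz, rx, ry, rz], ...]]. A call has 1 to 12 rows; each row is the pose to reach, as a shift and turn from the pose commanded when the call began, along the tool's axes at that moment; what a row does not reach only later rows make up. A row lasts 1/8 s, in which the tool goes at most 62.5 mm and 10.7 degrees, less where a joint would pass 70% of its speed; a pose out of reach is approached as far as the arm can. A call with a gripper value outside its range is refused whole. The fingers move at their own pace and stop on an object; FORCE is the grip in N (left out, the last holds). Time passes only in rows, so rows that repeat a pose let the fingers close. It gives the time, the measured TCP pose, the force and the opening at its end, in the units of the state.
- get_state(): the state, without advancing time (a new reading comes with each control period).
- camera(name): name is "scene" or "top" or "wrist"; returns a dict with "color" (420x560x3 uint8, red, green, blue), "K" (3x3 intrinsics, pixels), "rvec" (rotation vector, rad) and "tvec" (3), from world to camera coordinates, as OpenCV has them. Camera axes: x right, y down, z forward; pixel columns grow to the right and rows downward; lengths in m; the calibration is good to about 2 mm. A picture is of the moment at which its call begins. There is no depth.
- finish_job(): hands the job in, once; it reports no verdict.
Trained networks look in a picture, given as the dict that the camera call returned (one of the last four; its "shot" number tells which), for a name from the list of things; names that differ only in an ending like _2 or _b are one class to them, and where a whole thing is asked for, a point or a joint stands for the part that bears it (a point fixed in the world has none). Each returns a list of dicts, best first, with "score" (0 to 1); they miss things now and then, are a little off and sometimes report something else, mostly with a low value. They report only what shows in the picture. A call takes as long as a camera call. They do not tell look-alikes from the thing itself.
- boxes_of(query, picture): "point" ([column, row] in pixels, amid what is visible of it).
The state is a dict: "t": time; "joint_positions": joint angles; "joint_vel": joint speeds; "effort": joint torques, N m; "position": TCP position; "ee_rot": TCP orientation; "ft_force": force on the tool from outside, world axes, zero at the start; "moment": the same for the moment, N m; "gripper_width": opening from 0.0 (shut) to 1.0 (fully open).
Only numpy, scipy, OpenCV 4.12 (cv2) and the standard library are available. Lean on these libraries where they do the work, as an engineer would, in place of code of your own. Each camera call takes 0.05 s, during which the arm holds its last target. There are 200 camera calls.

## Working session

There is one attempt and no reset: what is moved stays moved. The work goes in short steps, Python scripts to look and compute and a shell command to move; the robot and the scene stay as the last step left them, time stands still between calls to the robot, and variables do not carry over. Pictures are saved under pics/ and viewed, about 12 in all and at most 16, crops included, and the job is handed in when it is done.

```bash
mkdir -p pics; cat > h.py <<'E'
import numpy as np, cv2
from cell import get_state, camera, boxes_of
def ray(p,px):
    R=cv2.Rodrigues(np.array(p["rvec"],float))[0]; t=np.array(p["tvec"],float).ravel()
    d=R.T@np.linalg.inv(np.array(p["K"]))@np.array([px[0],px[1],1.0]); return -R.T@t,d
def atz(p,px,z):
    c,d=ray(p,px); return c+d*(z-c[2])/d[2]
def proj(p,X):
    return cv2.projectPoints(np.array(X,float).reshape(-1,1,3),np.array(p["rvec"],float),np.array(p["tvec"],float),np.array(p["K"],float),None)[0].reshape(-1,2)
def save(p,n): cv2.imwrite(f"pics/{n}.png",p["color"][:,:,::-1])
E
python3 - <<'E'
from h import *
s=get_state();print(s["position"],np.round(s["ee_rot"],3).tolist(),s["gripper_width"],s["t"])
Z=dict(objective_red_center=.03,objective_green_center=.03,eyepiece_white_center=.03,eyepiece_orange_center=.03,sample_jar_center=.03,blue_tray=.006,yellow_tray=.006,grey_stand=.006,petri_dish=.012,slide_box=.03)
for n in ("top","scene"):
    p=camera(n);save(p,n+"0");print(n,np.round(ray(p,(280,210))[0],3))
    for k,z in Z.items():
        print(k,[(round(d["score"],2),np.round(d["point"]).tolist(),np.round(atz(p,d["point"],z)[:2],3).tolist()) for d in boxes_of(k,p)[:4]])
E
```

```text
[ 0.23905674 -0.57685836  0.23053172] [[0.924, 0.383, -0.001], [0.383, -0.924, 0.001], [0.0, -0.002, -1.0]] 0.994772245824234 0.0
top [0.511 0.014 0.961]
objective_red_center [(0.74, [203.0, 257.0], [0.486, 0.142]), (0.71, [245.0, 237.0], [0.531, 0.046]), (0.59, [247.0, 308.0], [0.37, 0.04]), (0.53, [229.0, 273.0], [0.45, 0.081])]
objective_green_center [(0.8, [101.0, 267.0], [0.461, 0.376])]
eyepiece_white_center [(0.52, [176.0, 274.0], [0.447, 0.203])]
eyepiece_orange_center []
sample_jar_center [(0.66, [412.0, 270.0], [0.457, -0.345])]
blue_tray [(0.56, [339.0, 214.0], [0.589, -0.181])]
yellow_tray [(0.76, [264.0, 189.0], [0.649, 0.001])]
grey_stand [(0.97, [187.0, 203.0], [0.614, 0.187])]
petri_dish [(0.62, [289.0, 262.0], [0.473, -0.058])]
slide_box [(0.76, [293.0, 134.0], [0.779, -0.066])]
scene [0.92  0.38  0.696]
objective_red_center [(0.84, [366.0, 214.0], [0.45, 0.084]), (0.83, [375.0, 185.0], [0.373, 0.035]), (0.82, [371.0, 241.0], [0.494, 0.139]), (0.77, [410.0, 212.0], [0.37, 0.137])]
objective_green_center [(0.72, [480.0, 317.0], [0.456, 0.375])]
eyepiece_white_center [(0.73, [410.0, 251.0], [0.448, 0.205])]
eyepiece_orange_center [(0.55, [275.0, 143.0], [0.471, -0.218])]
sample_jar_center [(0.74, [251.0, 115.0], [0.457, -0.344])]
blue_tray [(0.93, [245.0, 183.0], [0.598, -0.168]), (0.66, [274.0, 143.0], [0.456, -0.238])]
yellow_tray [(0.7, [274.0, 239.0], [0.639, 0.001])]
grey_stand [(0.81, [343.0, 293.0], [0.608, 0.183])]
petri_dish [(0.64, [307.0, 187.0], [0.491, -0.066]), (0.41, [272.0, 238.0], [0.643, 0.001])]
slide_box [(0.88, [201.0, 247.0], [0.777, -0.058]), (0.5, [245.0, 180.0], [0.602, -0.157])]
```

View pics/top0.png

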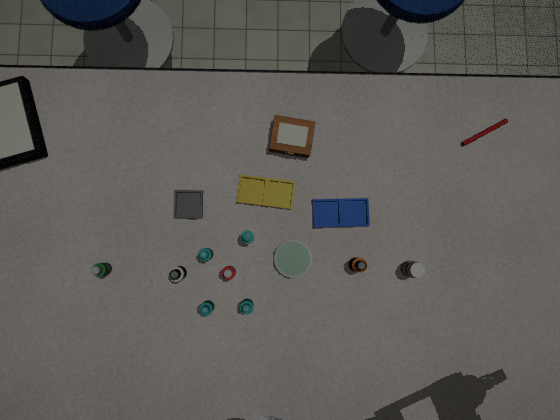

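View pics/scene0.png

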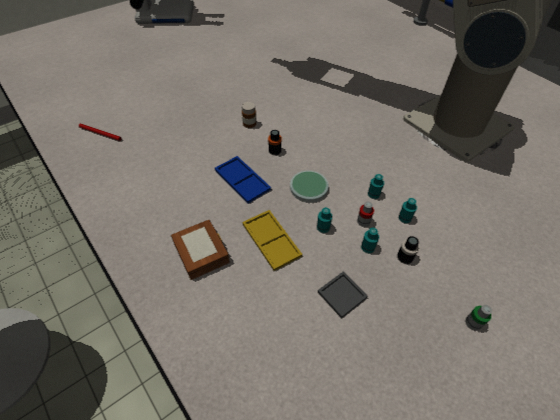

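Top view: the red objective is at (229,273) among four turquoise look-alikes: (205,255), (247,237), (205,308) and (247,306). White eyepiece is at (177,274), green objective (101,269), orange eyepiece (358,265), jar (412,270). Blue tray (340,213), yellow (265,192), stand (188,204). Next I measure the tray poses from colour and triangulate the parts.

```bash
python3 - <<'E'
from h import *
pt=camera("top");ps=camera("scene")
def tri(a,b):
    c1,d1=ray(pt,a);c2,d2=ray(ps,b);A=np.stack([d1,-d2],1);k=np.linalg.lstsq(A,c2-c1,rcond=None)[0]
    P=c1+d1*k[0];Q=c2+d2*k[1];return np.round((P+Q)/2,3).tolist(),round(float(np.linalg.norm(P-Q)),4)
for k,near in dict(objective_red_center=(229,273),objective_green_center=(101,269),eyepiece_white_center=(177,274),eyepiece_orange_center=(358,265),sample_jar_center=(412,270)).items():
    D=boxes_of(k,pt);a=min([d["point"] for d in D]+[near],key=lambda q:np.hypot(q[0]-near[0],q[1]-near[1]) - (q is not near)*6)
    w=atz(pt,a,.035);e=proj(ps,[w])[0];S=[d["point"] for d in boxes_of(k,ps)]
    b=min(S,key=lambda q:np.hypot(*(np.array(q)-e)));print(k,a,b,tri(a,b))
for nm,p in (("top",pt),("scene",ps)):
    hsv=cv2.cvtColor(p["color"],cv2.COLOR_RGB2HSV).astype(int);H,S,V=hsv[...,0],hsv[...,1],hsv[...,2]
    R={"blue":((H>105)&(H<130)&(S>150),(.59,-.175)),"yellow":((H>20)&(H<32)&(S>130),(.645,0)),"grey":((S<25)&(V<(95 if nm=="top" else 95)),(.612,.186))}
    for k,(m,c) in R.items():
        q=proj(p,[[c[0],c[1],.006]])[0];yy,xx=np.mgrid[:420,:560];m=(m&(np.hypot(xx-q[0],yy-q[1])<48)).astype(np.uint8)
        m=cv2.morphologyEx(m,cv2.MORPH_CLOSE,np.ones((7,7)))
        n,l,st,ce=cv2.connectedComponentsWithStats(m);i=1+np.argmax(st[1:,4])
        cs=max(cv2.findContours((l==i).astype(np.uint8),0,2)[0],key=cv2.contourArea).reshape(-1,2)
        W=np.array([atz(p,v,.008)[:2] for v in cs])*1000
        r=cv2.minAreaRect(W.astype(np.float32));print(nm,k,np.round(r[0],1),np.round(r[1],1),round(r[2],1))
E
```

```text
objective_red_center [229.4, 272.2] [367.2, 213.6] ([0.449, 0.083, 0.03], 0.0041)
objective_green_center [100.0, 270.8] [476.6, 317.8] ([0.454, 0.375, 0.024], 0.0078)
eyepiece_white_center [177.1, 270.6] [406.9, 249.1] ([0.454, 0.2, 0.037], 0.0)
eyepiece_orange_center [358.3, 263.8] [274.4, 140.5] ([0.471, -0.218, 0.038], 0.0008)
sample_jar_center [410.0, 270.5] [250.6, 111.0] ([0.459, -0.336, 0.049], 0.0048)
top blue [ 592.9 -183. ] [ 65.7 136.3] 0.5
top yellow [642.3  -1.3] [134.5  68.5] 83.1
top grey [609.8 184.4] [70.1 70.9] 89.0
scene blue [ 594.3 -185. ] [ 70.3 141.7] 1.9
scene yellow [643.   -2.5] [141.5  69.5] 83.4
scene grey [611.2 183.4] [71.3 71.8] 89.4
```

```bash
python3 -m creep '[[[1,0,0,0,0,0,10.7],[1,0,0,0,0,0,21.4],[1,0,0,0,0,0,22.5],[1,0,0,0,0,0,22.5]]]' 30
```

```text
t: 2.2
position: [0.2393, -0.5774, 0.2313]
ee_rot: [[1.0, 0.003, 0.0], [0.003, -1.0, -0.0], [0.0, 0.0, -1.0]]
ft_force: [-0.9, -0.4, 0.8]
gripper_width: 1.001
```

```bash
python3 -m creep '[[[1,218,-235,51,0,0,0],[1,218,-235,51,0,0,0],[1,218,-235,51,0,0,0],[1,218,-235,51,0,0,0],[1,218,-235,51,0,0,0],[1,218,-235,51,0,0,0],[1,218,-235,51,0,0,0],[1,218,-235,51,0,0,0]]]'
python3 - <<'E'
from h import *
s=get_state();print(s["position"],s["t"])
p=camera("wrist");save(p,"w1");print(ray(p,(280,210))[0])
for d in boxes_of("sample_jar_center",p)[:3]: print(d, atz(p,d["point"],.03), atz(p,d["point"],.06))
E
```

```text
t: 3.2
position: [0.4566, -0.3435, 0.1806]
ee_rot: [[1.0, -0.0, 0.0], [-0.0, -1.0, -0.001], [0.0, 0.001, -1.0]]
ft_force: [-0.1, 0.0, -0.0]
gripper_width: 1.004
[ 0.45658749 -0.34349622  0.18060903] 3.2
[ 0.5374911  -0.34241552  0.32322726]
{'point': [285.1, 189.1], 'score': 0.96} [ 0.45973944 -0.34655814  0.03      ] [ 0.46769419 -0.34613431  0.06      ]
```

View pics/w1.png

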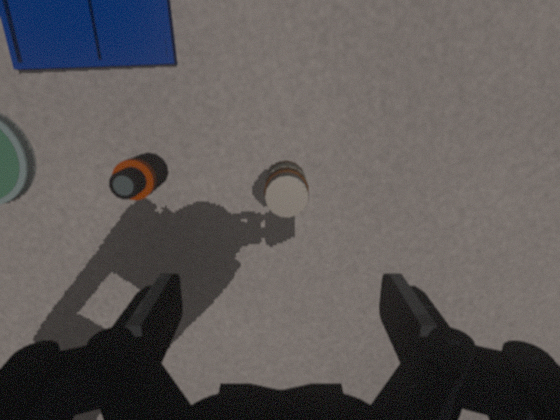

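Wrist view: the jar cap is centred at (287,197) with its body behind it, and the orange eyepiece's tube top is at (123,185). I compute positions from these tops.

```bash
python3 - <<'E'
from h import *
p=camera("wrist")
print("jar",atz(p,(287,197),.06),"orange",atz(p,(123,185),.06)); 
for d in boxes_of("eyepiece_orange_center",p)[:2]: print(d, atz(p,d["point"],.035))
s=get_state();print(s["position"])
# blue tray corners seen (near edge, z .01)
print(atz(p,(176,66),.01),atz(p,(18,70),.01))
E
```

```text
jar [ 0.46104841 -0.34782957  0.06      ] orange [ 0.47111122 -0.218884    0.06      ]
{'point': [136.6, 174.3], 'score': 0.67} [ 0.47418178 -0.22006492  0.035     ]
[ 0.45651483 -0.34342961  0.1805293 ]
[ 0.56155457 -0.25484422  0.01      ] [ 0.55866516 -0.12104443  0.01      ]
```

```bash
python3 -m creep '[[[1,4,4,60,0,0,0],[1,4,4,100,0,0,0],[1,4,4,140,0,0,0],[1,4,4,168,0,0,0],[1,4,4,168,0,0,0],[-1,4,4,168,0,0,0],[-1,4,4,168,0,0,0],[-1,4,4,168,0,0,0],[-1,4,4,168,0,0,0],[-1,4,4,168,0,0,0],[-1,4,4,168,0,0,0]]]' 30
```

```text
t: 4.78
position: [0.462, -0.347, 0.0138]
ee_rot: [[1.0, 0.0, 0.002], [0.0, -1.0, -0.002], [0.002, 0.002, -1.0]]
ft_force: [-0.3, -1.0, 5.2]
gripper_width: 0.422
```

```bash
python3 -m creep '[[[-1,0,0,-20,0,0,0],[-1,0,0,-60,0,0,0],[-1,0,-20,-100,0,0,0],[-1,15,-70,-110,0,0,0],[-1,40,-130,-110,0,0,0],[-1,55,-190,-110,0,0,0],[-1,70,-250,-110,0,0,0],[-1,90,-310,-110,0,0,0],[-1,105,-370,-110,0,0,0],[-1,120,-430,-110,0,0,0],[-1,140,-490,-110,0,0,0],[-1,148,-531,-110,0,0,0]]]'
python3 -m creep '[[[-1,0,0,0,0,0,0],[-1,0,0,0,0,0,0]]]'
python3 - <<'E'
from h import *
p=camera("wrist");save(p,"w2")
for d in boxes_of("grey_stand",p)[:2]: print(d, atz(p,d["point"],.01))
E
```

```text
t: 6.28
position: [0.6101, 0.1877, 0.1241]
ee_rot: [[1.0, 0.002, 0.002], [0.002, -1.0, 0.001], [0.002, -0.001, -1.0]]
ft_force: [0.5, -1.3, -1.4]
gripper_width: 0.42
t: 6.52
position: [0.6087, 0.1843, 0.123]
ee_rot: [[1.0, 0.001, -0.0], [0.001, -1.0, -0.0], [-0.0, 0.0, -1.0]]
ft_force: [-0.0, -0.7, -1.6]
gripper_width: 0.422
{'point': [283.0, 197.2], 'score': 0.83} [0.61532891 0.18340506 0.01      ]
```

View pics/w2.png

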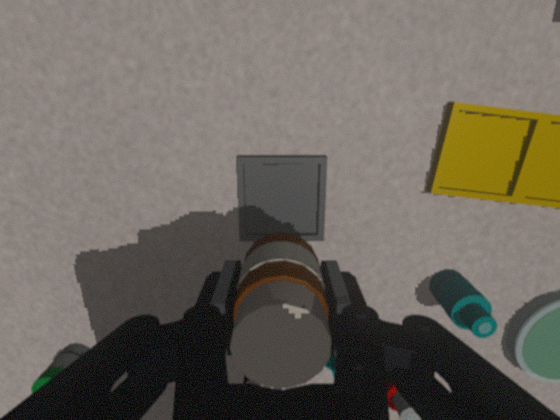

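```bash
python3 -m creep '[[[-1,3,1,40,0,0,0],[-1,3,1,75,0,0,0],[-1,3,1,92,0,0,0],[-1,3,1,99,0,0,0],[-1,3,1,103,0,0,0],[-1,3,1,105,0,0,0],[-1,3,1,105,0,0,0]]]'
python3 -m creep '[[[0.3,0,0,0,0,0,0],[0.3,0,0,0,0,0,0],[0.3,0,0,0,0,0,0],[0.4,0,0,-15,0,0,0],[0.6,0,0,-50,0,0,0],[0.6,0,0,-100,0,0,0],[0.6,0,0,-130,0,0,0],[0.6,-60,0,-130,0,0,0],[0.6,-110,0,-130,0,0,0],[0.6,-120,-5,-130,0,0,0],[0.6,-120,-5,-130,0,0,0]]]'
python3 - <<'E'
from h import *
p=camera("wrist");save(p,"w3");print(get_state()["position"])
for k in ("eyepiece_white_center","objective_green_center","objective_red_center"):
  for d in boxes_of(k,p)[:2]: print(k,d, atz(p,d["point"],.035))
E
```

```text
t: 7.5
position: [0.6126, 0.1838, 0.018]
ee_rot: [[1.0, 0.0, 0.001], [0.0, -1.0, 0.0], [0.001, -0.0, -1.0]]
ft_force: [-0.5, -0.6, -0.5]
gripper_width: 0.421
t: 8.88
position: [0.4929, 0.1893, 0.1485]
ee_rot: [[1.0, 0.001, 0.002], [0.001, -1.0, 0.001], [0.002, -0.001, -1.0]]
ft_force: [1.0, 0.4, -0.2]
gripper_width: 0.796
[0.49374648 0.18925537 0.14834306]
eyepiece_white_center {'point': [266.2, 254.6], 'score': 0.78} [0.45079009 0.20206894 0.035     ]
objective_green_center {'point': [55.4, 242.3], 'score': 0.77} [0.46154065 0.37225607 0.035     ]
objective_red_center {'point': [342.6, 331.0], 'score': 0.97} [0.3766581  0.13545726 0.035     ]
objective_red_center {'point': [348.5, 201.7], 'score': 0.83} [0.49600535 0.13760139 0.035     ]
```

View pics/w3.png

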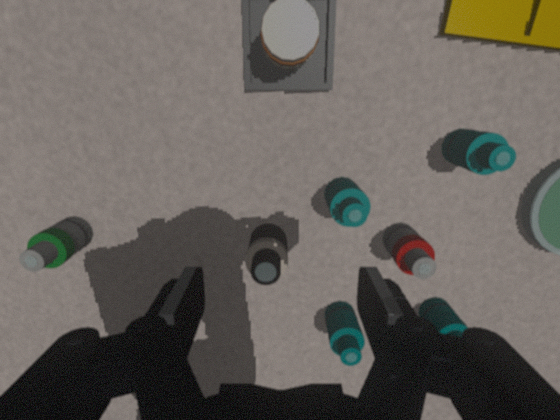

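The jar stands in the stand (cap at (290,28)). Tube tops: white (266,270), green (34,259), red (424,267).

```bash
python3 - <<'E'
from h import *
p=camera("wrist");print(get_state()["position"])
for k,v in dict(white=(266,270),green=(34,259),red=(424,267),jar=(290,28),t1=(353,214),t2=(349,357),t3=(502,159)).items(): print(k,atz(p,v,.06).round(4))
E
```

```text
[0.49340575 0.18868067 0.14735545]
white [0.4513 0.2007 0.06  ]
green [0.4605 0.3719 0.06  ]
red [0.4538 0.0832 0.06  ]
jar [0.6135 0.1841 0.06  ]
t1 [0.4955 0.1387 0.06  ]
t2 [0.3719 0.134  0.06  ]
t3 [0.5344 0.0412 0.06  ]
```

```bash
python3 -m creep '[[[0.6,-42,-12,0,0,0,0],[0.6,-42,-12,50,0,0,0],[0.6,-42,-12,95,0,0,0],[0.6,-42,-12,125,0,0,0],[0.6,-42,-12,134,0,0,0],[0.6,-42,-12,134,0,0,0],[-1,-42,-12,134,0,0,0],[-1,-42,-12,134,0,0,0],[-1,-42,-12,134,0,0,0],[-1,-42,-12,134,0,0,0],[-1,-42,-12,134,0,0,0],[-1,-42,-12,134,0,0,0]]]' 30
```

```text
t: 10.62
position: [0.451, 0.2009, 0.0146]
ee_rot: [[1.0, 0.0, 0.002], [0.0, -1.0, 0.001], [0.002, -0.001, -1.0]]
ft_force: [-1.3, -1.6, 5.0]
gripper_width: 0.379
```

```bash
python3 -m creep '[[[-1,0,0,-20,0,0,0],[-1,0,0,-60,0,0,0],[-1,20,15,-100,0,0,0],[-1,60,50,-110,0,0,0],[-1,105,90,-110,0,0,0],[-1,150,130,-110,0,0,0],[-1,185,160,-110,0,0,0],[-1,195,169,-110,0,0,0],[-1,195,169,-110,0,0,0],[-1,195,169,-110,0,0,0]]]'
python3 - <<'E'
from h import *
p=camera("wrist");save(p,"w4");print(get_state()["position"])
m=cv2.cvtColor(p["color"],cv2.COLOR_RGB2HSV).astype(int);m=((m[...,0]>18)&(m[...,0]<34)&(m[...,1]>130)).astype(np.uint8)
m=cv2.morphologyEx(m,cv2.MORPH_CLOSE,np.ones((9,9)))
c=max(cv2.findContours(m,0,2)[0],key=cv2.contourArea).reshape(-1,2)
W=np.array([atz(p,v,.009)[:2] for v in c])*1000;r=cv2.minAreaRect(W.astype(np.float32));print(r)
E
```

```text
t: 11.88
position: [0.6438, 0.0327, 0.1232]
ee_rot: [[1.0, 0.001, -0.001], [0.001, -1.0, 0.0], [-0.001, -0.0, -1.0]]
ft_force: [-0.3, -0.2, -1.5]
gripper_width: 0.376
[0.64388193 0.032804   0.12327293]
((629.3283081054688, 0.41062164306640625), (136.2249755859375, 99.74967193603516), 83.45903015136719)
```

View pics/w4.png

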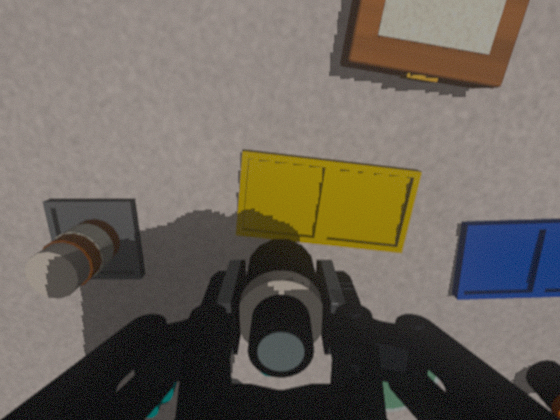

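Yellow tray corners at (244,151), (419,171), (404,251), (237,235); the white eyepiece is held upright. I take the tray centre from the corners, since the fit was spoiled by other pixels.

```bash
python3 - <<'E'
from h import *
p=camera("wrist")
W=np.array([atz(p,v,.01)[:2] for v in ((244,151),(419,171),(404,251),(237,235))]);print(W.round(4),W.mean(0))
c=W.mean(0);u=(W[0]+W[3]-W[1]-W[2]);u/=np.linalg.norm(u);print(c+.034*u,c-.034*u)
W=np.array([atz(p,v,.01)[:2] for v in ((461,223),(455,297))]);print(W)
E
```

```text
[[ 0.6859  0.0609]
 [ 0.671  -0.0706]
 [ 0.6048 -0.0667]
 [ 0.6187  0.0687]] [ 0.64511543 -0.00192209]
[0.6487671  0.03188124] [ 0.64146375 -0.03572542]
[[ 0.62918723 -0.10913647]
 [ 0.56182187 -0.11510513]]
```

```bash
python3 -m creep '[[[-1,3,1,40,0,0,0],[-1,3,1,75,0,0,0],[-1,3,1,92,0,0,0],[-1,3,1,99,0,0,0],[-1,3,1,103,0,0,0],[-1,3,1,105,0,0,0],[-1,3,1,105,0,0,0],[0.2,3,1,105,0,0,0],[0.2,3,1,105,0,0,0],[0.2,3,1,105,0,0,0],[0.4,3,1,90,0,0,0],[0.4,3,1,50,0,0,0]]]'
python3 -m creep '[[[0.5,-10,0,-50,0,0,0],[0.5,-60,0,-80,0,0,0],[0.5,-110,0,-80,0,0,0],[0.5,-155,-20,-80,0,0,0],[0.5,-160,-40,-80,0,0,0],[0.5,-160,-45,-80,0,0,0],[0.5,-160,-45,-80,0,0,0]]]'
python3 - <<'E'
from h import *
p=camera("wrist");save(p,"w5");print(get_state()["position"])
E
```

```text
t: 13.48
position: [0.6467, 0.0306, 0.0728]
ee_rot: [[1.0, 0.0, -0.004], [0.0, -1.0, -0.0], [-0.004, 0.0, -1.0]]
ft_force: [1.2, 0.5, 1.0]
gripper_width: 0.7
t: 14.35
position: [0.4892, 0.0758, 0.154]
ee_rot: [[1.0, 0.001, 0.002], [0.001, -1.0, 0.0], [0.002, -0.0, -1.0]]
ft_force: [-0.2, 0.0, 0.0]
gripper_width: 0.749
[0.48908249 0.07547335 0.15373095]
```

View pics/w5.png

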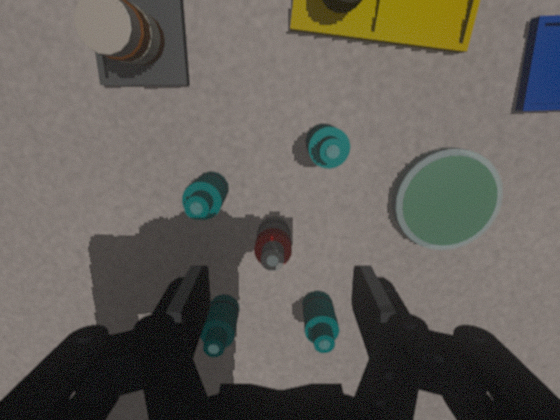

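White eyepiece is in the yellow bay (top edge of view); the red objective's nose top is at (272,260).

```bash
python3 - <<'E'
from h import *
p=camera("wrist");print(get_state()["position"])
for v in ((272,260),(197,207),(332,151),(213,349),(323,345)): print(atz(p,v,.06).round(4))
print("dish",[atz(p,v,.015).round(4) for v in ((397,197),(500,195),(448,149),(448,249))])
E
```

```text
[0.48893038 0.07529924 0.15352204]
[0.4519 0.083  0.06  ]
[0.4941 0.1367 0.06  ]
[0.5343 0.0413 0.06  ]
[0.37   0.1327 0.06  ]
[0.374  0.0413 0.06  ]
dish [array([ 0.4886, -0.0225,  0.015 ]), array([ 0.4903, -0.1096,  0.015 ]), array([ 0.5292, -0.0597,  0.015 ]), array([ 0.4403, -0.0731,  0.015 ])]
```

```bash
python3 -m creep '[[[0.4,-37,-8,0,0,0,0],[0.4,-37,-8,50,0,0,0],[0.4,-37,-8,95,0,0,0],[0.4,-37,-8,128,0,0,0],[0.4,-37,-8,139,0,0,0],[0.4,-37,-8,139,0,0,0],[-1,-37,-8,139,0,0,0],[-1,-37,-8,139,0,0,0],[-1,-37,-8,139,0,0,0],[-1,-37,-8,139,0,0,0],[-1,-37,-8,139,0,0,0],[-1,-37,-8,139,0,0,0]]]' 30
```

```text
t: 15.95
position: [0.4522, 0.0838, 0.0156]
ee_rot: [[1.0, 0.0, 0.002], [0.0, -1.0, 0.0], [0.002, -0.0, -1.0]]
ft_force: [-1.0, -0.8, 6.4]
gripper_width: 0.33
```

```bash
python3 -m creep '[[[-1,0,0,-20,0,0,0],[-1,0,0,-60,0,0,0],[-1,10,15,-100,0,0,0],[-1,35,60,-110,0,0,0],[-1,65,110,-110,0,0,0],[-1,95,160,-110,0,0,0],[-1,125,210,-110,0,0,0],[-1,141,235,-110,0,0,0],[-1,141,235,-110,0,0,0],[-1,141,235,-110,0,0,0]]]'
python3 - <<'E'
from h import *
p=camera("wrist");save(p,"w6");print(get_state()["position"])
E
```

```text
t: 17.2
position: [0.5914, -0.1508, 0.1244]
ee_rot: [[1.0, -0.0, -0.001], [-0.0, -1.0, 0.0], [-0.001, -0.0, -1.0]]
ft_force: [0.7, -0.1, -1.0]
gripper_width: 0.331
[ 0.59134945 -0.15046995  0.12433801]
```

View pics/w6.png

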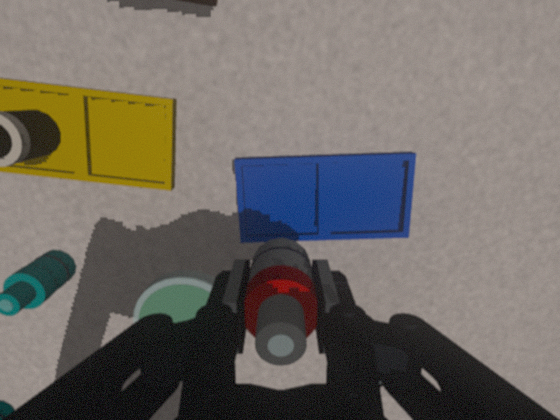

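Red is held upright; blue tray corners are at (234,158), (415,153), (410,237), (240,242), and the white eyepiece stands in its yellow bay.

```bash
python3 - <<'E'
from h import *
p=camera("wrist");print(get_state()["position"])
W=np.array([atz(p,v,.01)[:2] for v in ((234,158),(415,153),(410,237),(240,242))])
c=W.mean(0);u=(W[0]+W[3]-W[1]-W[2]);u/=np.linalg.norm(u);print(W,c,c+.034*u,c-.034*u)
E
```

```text
[ 0.59144453 -0.15028018  0.12440081]
[[ 0.62801802 -0.1145311 ]
 [ 0.63180645 -0.24954235]
 [ 0.56411983 -0.25377458]
 [ 0.55966932 -0.11653686]] [ 0.59590341 -0.18359622] [ 0.59487495 -0.14961178] [ 0.59693186 -0.21758067]
```

```bash
python3 -m creep '[[[-1,3,0,40,0,0,0],[-1,3,0,75,0,0,0],[-1,3,0,92,0,0,0],[-1,3,0,99,0,0,0],[-1,3,0,103,0,0,0],[-1,3,0,105,0,0,0],[-1,3,0,105,0,0,0],[0.1,3,0,105,0,0,0],[0.1,3,0,105,0,0,0],[0.1,3,0,105,0,0,0],[0.4,3,0,90,0,0,0],[0.4,3,0,50,0,0,0]]]'
python3 -m creep '[[[0.5,-10,0,-50,0,0,0],[0.5,-50,30,-80,0,0,0],[0.5,-90,60,-80,0,0,0],[0.5,-90,69,-80,0,0,0],[0.5,-90,69,-80,0,0,0],[0.5,-90,69,-80,0,0,0]]]'
python3 - <<'E'
from h import *
p=camera("wrist");save(p,"w7");print(get_state()["position"])
E
```

```text
t: 18.8
position: [0.5939, -0.151, 0.074]
ee_rot: [[1.0, 0.0, -0.004], [0.0, -1.0, 0.001], [-0.004, -0.001, -1.0]]
ft_force: [0.5, -1.2, 0.2]
gripper_width: 0.7
t: 19.55
position: [0.5061, -0.22, 0.1544]
ee_rot: [[1.0, 0.001, 0.0], [0.001, -1.0, 0.0], [0.0, -0.0, -1.0]]
ft_force: [-0.1, 0.6, 0.4]
gripper_width: 0.747
[ 0.50600657 -0.21974292  0.15418861]
```

View pics/w7.png

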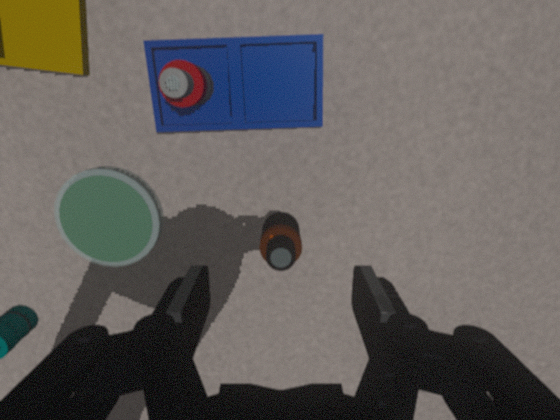

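Red stands in the blue bay (nose at (175,82)). The orange tube top is at (280,258), which agrees with the earlier estimate of about (0.471, -0.219).

```bash
python3 -m creep '[[[0.5,-35,-1,0,0,0,0],[0.5,-35,-1,50,0,0,0],[0.5,-35,-1,95,0,0,0],[0.5,-35,-1,128,0,0,0],[0.5,-35,-1,140,0,0,0],[0.5,-35,-1,140,0,0,0],[-1,-35,-1,140,0,0,0],[-1,-35,-1,140,0,0,0],[-1,-35,-1,140,0,0,0],[-1,-35,-1,140,0,0,0],[-1,-35,-1,140,0,0,0],[-1,-35,-1,140,0,0,0]]]' 30
```

```text
t: 21.1
position: [0.4712, -0.2198, 0.0157]
ee_rot: [[1.0, 0.0, 0.002], [0.0, -1.0, -0.001], [0.002, 0.001, -1.0]]
ft_force: [0.2, 1.2, 6.3]
gripper_width: 0.372
```

```bash
python3 -m creep '[[[-1,0,0,-20,0,0,0],[-1,0,0,-60,0,0,0],[-1,0,-5,-105,0,0,0],[-1,20,-25,-120,0,0,0],[-1,60,-65,-120,0,0,0],[-1,100,-105,-120,0,0,0],[-1,140,-150,-120,0,0,0],[-1,169,-184,-120,0,0,0],[-1,169,-184,-110,0,0,0],[-1,169,-184,-110,0,0,0],[-1,169,-184,-110,0,0,0]]]'
python3 - <<'E'
from h import *
p=camera("wrist");save(p,"w8");print(get_state()["position"])
E
```

```text
t: 22.48
position: [0.6383, -0.0363, 0.1243]
ee_rot: [[1.0, -0.001, -0.001], [-0.001, -1.0, -0.0], [-0.001, 0.0, -1.0]]
ft_force: [0.3, 0.2, -1.0]
gripper_width: 0.376
[ 0.6385207  -0.03639608  0.12452817]
```

View pics/w8.png

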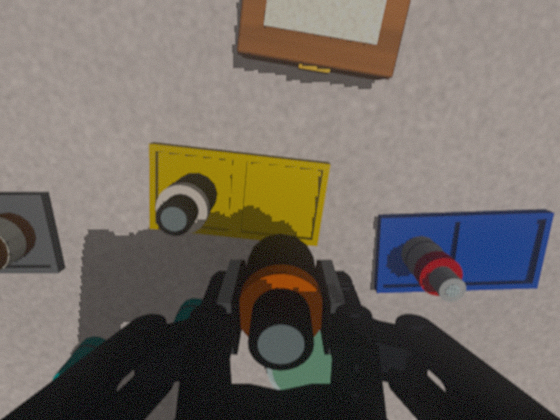

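Orange is held over the empty yellow bay (cols 245–325), white beside it and red in blue both upright.

```bash
python3 -m creep '[[[-1,2,0,40,0,0,0],[-1,2,0,75,0,0,0],[-1,2,0,92,0,0,0],[-1,2,0,99,0,0,0],[-1,2,0,103,0,0,0],[-1,2,0,105,0,0,0],[-1,2,0,105,0,0,0],[0.1,2,0,105,0,0,0],[0.1,2,0,105,0,0,0],[0.1,2,0,105,0,0,0],[0.15,2,0,90,0,0,0],[0.15,2,0,50,0,0,0]]]'
python3 -m creep '[[[0.3,0,0,-50,0,0,0],[0.5,-30,-40,-80,0,0,0],[0.5,-60,-90,-80,0,0,0],[0.5,-90,-140,-80,0,0,0],[0.5,-120,-195,-80,0,0,0],[0.5,-150,-250,-80,0,0,0],[0.5,-150,-305,-80,0,0,0],[0.5,-150,-360,-80,0,0,0],[0.5,-150,-405,-80,0,0,0],[0.5,-150,-405,-80,0,0,0],[0.5,-150,-405,-80,0,0,0]]]'
python3 - <<'E'
from h import *
p=camera("wrist");save(p,"w9");print(get_state()["position"])
E
```

```text
t: 24.02
position: [0.6398, -0.0352, 0.0738]
ee_rot: [[1.0, 0.0, -0.004], [0.0, -1.0, 0.0], [-0.004, -0.0, -1.0]]
ft_force: [-0.5, -0.5, 0.5]
gripper_width: 0.577
t: 25.4
position: [0.4908, 0.3692, 0.1547]
ee_rot: [[1.0, 0.001, -0.0], [0.001, -1.0, -0.0], [-0.0, 0.0, -1.0]]
ft_force: [-0.1, -0.8, 0.2]
gripper_width: 0.75
[0.4909464  0.36863778 0.15461387]
```

View pics/w9.png

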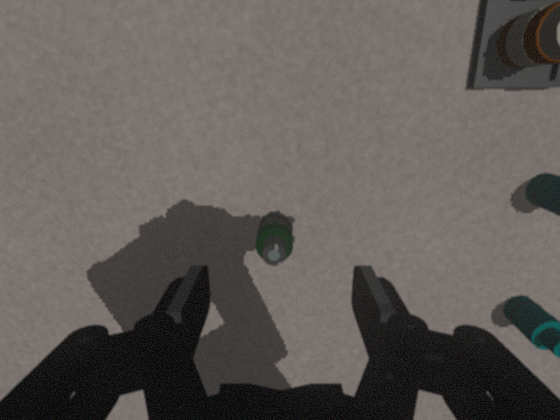

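Green's nose top is at (274,254), giving about (0.459, 0.374).

```bash
python3 -m creep '[[[0.5,-32,-6,0,0,0,0],[0.5,-32,-6,50,0,0,0],[0.5,-32,-6,95,0,0,0],[0.5,-32,-6,128,0,0,0],[0.5,-32,-6,140,0,0,0],[0.5,-32,-6,140,0,0,0],[-1,-32,-6,140,0,0,0],[-1,-32,-6,140,0,0,0],[-1,-32,-6,140,0,0,0],[-1,-32,-6,140,0,0,0],[-1,-32,-6,140,0,0,0],[-1,-32,-6,140,0,0,0]]]' 30
```

```text
t: 26.95
position: [0.46, 0.3762, 0.0159]
ee_rot: [[1.0, 0.0, 0.002], [0.0, -1.0, 0.001], [0.002, -0.001, -1.0]]
ft_force: [0.1, -1.8, 5.7]
gripper_width: 0.328
```

```bash
python3 -m creep '[[[-1,0,0,-20,0,0,0],[-1,0,0,-60,0,0,0],[-1,0,10,-110,0,0,0],[-1,10,50,-130,0,0,0],[-1,20,105,-130,0,0,0],[-1,35,160,-130,0,0,0],[-1,50,215,-130,0,0,0],[-1,60,270,-130,0,0,0],[-1,75,325,-130,0,0,0],[-1,90,380,-130,0,0,0],[-1,100,435,-130,0,0,0],[-1,115,490,-130,0,0,0]]]'
python3 -m creep '[[[-1,10,50,0,0,0,0],[-1,20,95,0,0,0,0],[-1,21,104,20,0,0,0],[-1,21,104,20,0,0,0],[-1,21,104,20,0,0,0]]]'
python3 - <<'E'
from h import *
p=camera("wrist");save(p,"w10");print(get_state()["position"])
E
```

```text
t: 28.45
position: [0.5743, -0.1162, 0.1459]
ee_rot: [[1.0, 0.0, 0.001], [0.0, -1.0, -0.0], [0.001, 0.0, -1.0]]
ft_force: [0.3, 0.8, -0.5]
gripper_width: 0.329
t: 29.08
position: [0.5948, -0.217, 0.1245]
ee_rot: [[1.0, 0.001, -0.001], [0.001, -1.0, 0.001], [-0.001, -0.001, -1.0]]
ft_force: [-0.1, -0.0, -0.4]
gripper_width: 0.33
[ 0.59509473 -0.21697489  0.12473275]
```

View pics/w10.png

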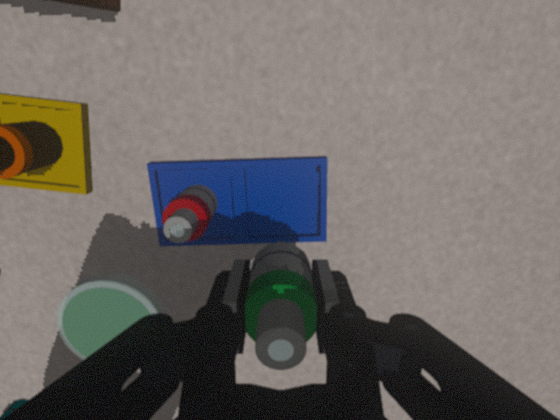

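Green is over the empty blue bay (cols 245–325), with red beside it. I lower it, release, retreat and check.

```bash
python3 -m creep '[[[-1,1,1,40,0,0,0],[-1,1,1,75,0,0,0],[-1,1,1,92,0,0,0],[-1,1,1,99,0,0,0],[-1,1,1,103,0,0,0],[-1,1,1,105,0,0,0],[-1,1,1,105,0,0,0],[0.1,1,1,105,0,0,0],[0.1,1,1,105,0,0,0],[0.1,1,1,105,0,0,0],[0.15,1,1,90,0,0,0],[0.15,1,1,50,0,0,0]]]'
python3 -m creep '[[[0.3,0,0,-50,0,0,0],[0.5,-40,20,-110,0,0,0],[0.5,-80,60,-150,0,0,0],[0.5,-120,110,-150,0,0,0],[0.5,-160,160,-150,0,0,0],[0.5,-180,210,-150,0,0,0],[0.5,-200,260,-150,0,0,0],[0.5,-200,260,-150,0,0,0],[0.5,-200,260,-150,0,0,0]]]'
python3 - <<'E'
from h import *
p=camera("top");q=camera("scene");s=get_state();print(s["position"],s["t"],s["gripper_width"])
a=cv2.resize(p["color"][110:310,150:390],(480,400),interpolation=cv2.INTER_CUBIC)
b=cv2.resize(q["color"][90:330,140:440],(500,400),interpolation=cv2.INTER_CUBIC)
o=np.hstack([a,b])[:, :, ::-1];cv2.imwrite("pics/end.png",cv2.resize(o,(800,327)))
T=dict(red=(.5945,-.151),green=(.596,-.2185),white=(.648,.032),orange=(.641,-.0355),jar=(.612,.184))
print({k:proj(p,[[*v,.064]])[0].round(1).tolist() for k,v in T.items()})
for k in ("objective_red_center","objective_green_center","eyepiece_white_center","eyepiece_orange_center","sample_jar_center","petri_dish","slide_box"):
  z={"petri_dish":.012,"slide_box":.03}.get(k,.04)
  for n,c in (("top",p),("scene",q)): print(k,n,[atz(c,d["point"],z)[:2].round(3).tolist() for d in boxes_of(k,c)[:6]])
E
```

```text
t: 30.62
position: [0.5949, -0.2188, 0.0739]
ee_rot: [[1.0, 0.0, -0.004], [0.0, -1.0, 0.001], [-0.004, -0.001, -1.0]]
ft_force: [0.7, 0.6, 0.3]
gripper_width: 0.577
t: 31.75
position: [0.3959, -0.4792, 0.2248]
ee_rot: [[1.0, -0.001, 0.0], [-0.001, -1.0, 0.0], [0.0, -0.0, -1.0]]
ft_force: [-0.0, 0.2, 0.5]
gripper_width: 0.749
[ 0.39666174 -0.47826609  0.22465457] 31.85 0.7516629117086202
{'red': [331.2, 209.6], 'green': [360.6, 209.2], 'white': [251.2, 185.6], 'orange': [280.7, 188.9], 'jar': [183.7, 200.7]}
objective_red_center top [[0.493, 0.141], [0.377, 0.136], [0.533, 0.049], [0.373, 0.037], [0.589, -0.149]]
objective_red_center scene [[0.383, 0.14], [0.501, 0.138], [0.595, -0.143], [0.543, 0.049], [0.385, 0.047], [0.664, 0.034]]
objective_green_center top [[0.596, -0.219]]
objective_green_center scene [[0.599, -0.208]]
eyepiece_white_center top [[0.651, 0.028]]
eyepiece_white_center scene [[0.649, 0.034]]
eyepiece_orange_center top [[0.641, -0.032], [0.603, 0.181]]
eyepiece_orange_center scene [[0.644, -0.034]]
sample_jar_center top [[0.607, 0.181]]
sample_jar_center scene [[0.614, 0.184], [0.646, 0.037], [0.599, -0.13]]
petri_dish top [[0.479, -0.067]]
petri_dish scene [[0.497, -0.069]]
slide_box top [[0.776, -0.06], [0.588, -0.18]]
slide_box scene [[0.774, -0.061]]
```

View pics/end.png

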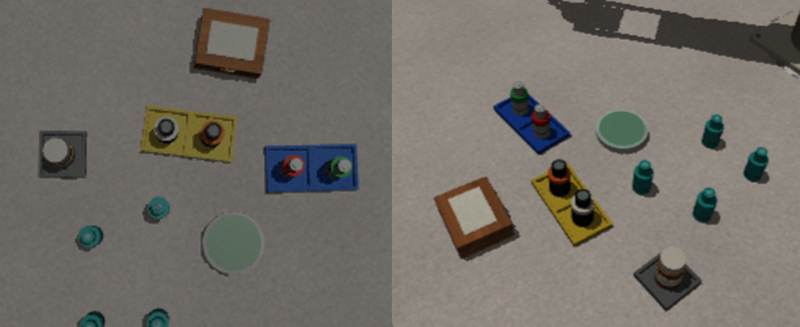

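All five parts stand upright, one per bay, and the petri dish, slide box and look-alikes look unmoved. Handing in.

```bash
python3 -c "
from cell import finish_job;print(finish_job())"
```

```text
the job is handed in; nothing more can be done
None
```

I put all five parts away and handed the job in at about 32 s of the 120 s allowed. The red and green objectives are in the blue tray, the white and orange eyepieces in the yellow tray, and the jar is in the grey stand.

- **Placement:** the last top and scene pictures show each part upright in its own bay. Most of the networks' positions fall within about 5 mm of the bay centres. The scene view disagreed most, by about 10 mm for green and 8 mm for red in y, where the top view and the placing pose agree to about 1–6 mm.
- **Bystanders:** the four turquoise look-alikes stand where they were. The slide box reads within a few mm of its first measurement. The petri dish readings spread by about 1–2 cm between the two cameras, but each camera's own reading shifted by at most about 11 mm. I saw no contact with it, and it looks unmoved in the pictures.
- **Release:** the gripper was open and well clear of everything at the end. I did not measure the feet's height on the bay floors directly, only from the lowering depth and the pictures. The job gives no verdict, so I have none to report.

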